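Set a straightedge against two stop screws and weigh it down

ROBOT

A 6-joint arm with a two-finger parallel gripper is mounted at the origin on the work surface. World frame = base frame: x ahead of the robot, y to its left, z up, the work surface at z = 0. Lengths are in m, angles in rad, forces in N, time in s.
With the tool pointing down it reaches from about 0.3 to 0.875 m from the base axis. Payload 6.4 kg.
Tool frame: the origin (TCP) lies between the finger pads; the fingertips stand 22 mm ahead of it and the grasp point (between the pads) lies 3 mm ahead of it; z points along the fingers, y is the line along which they close (so a half turn about z gives the same grasp; the last joint's range is limited). The gripper opens to 85 mm and grips with 20 to 120 N. Pads are 22 mm wide; open, the fingers measure 114 mm over their backs; the gripper's body (76 mm by 85 mm) begins 54 mm behind the grasp point. The pads swing forward as they close: fully open they stand 13 mm farther back than shut.
Start: joints at [0.914, 0.181, 1.607, -0, 1.354, -0.206], TCP at [0.251, 0.518, 0.22] pointing down, gripper open.
Joint ranges: [-2.99, 2.99], [-0.89, 2.07], [0.3, 2.58], [-1.14, 4.28], [0, 2.63], [-3.12, 3.12]. Speed limits (rad/s): [2.57, 2.57, 3.01, 3.14, 3.14, 3.14].

INTERFACE

Orientations are given as a unit quaternion [w, x, y, z].
In Python, from rig import status, cams, r, nets gives the robot as it stands. The module is installed in compiled form; this text tells all that it offers.
- The arm moves only by the tool jog_arm, never from a script. Its argument "commands" is a list of rows, each a list of 7 numbers: the finger opening in mm, from 0 to 85.4, then the shift along the world's x, y, z in mm, then the turn, a rotation vector about the world's x, y, z in rad. In form: [[hand, x, y, z, wx, wy, wz], ...]. A call has 1 to 20 rows; each row is the pose to reach, as a shift and turn from the pose commanded when the call began; what a row does not reach only later rows make up. A row lasts 1/12 s, in which the tool goes at most 41.7 mm and 7.16 degrees, less where a joint would pass 70% of its speed; a pose out of reach is approached as far as the arm can. A call with a gripper value outside its range is refused whole. The fingers move at their own pace and stop on an object; "grip_force" is the grip in N (left out, the last holds). Time passes only in rows, so rows that repeat a pose let the fingers close. It gives the time, the measured TCP pose, the force, the opening and the grip force at its end, in the units of the state.
- status.observe(): the state, without advancing time (a new reading comes with each control period).
- cams.camera(name): name is "scene" or "top" or "wrist"; returns the picture (480x640x3 uint8, red, green, blue); there is no depth.
- cams.camera_info(name): a dict with "K" (3x3 intrinsics, pixels), "rvec" (rotation vector, rad) and "tvec" (3), from world to camera coordinates, as OpenCV has them; the wrist camera has in their place "tool_from_camera" (4x4, takes a point from camera to tool coordinates, whose origin is the TCP and whose axes are the flange's). Camera axes: x right, y down, z forward; pixel columns grow to the right and rows downward; lengths in m; the calibration is good to about 2 mm. A picture is of the moment at which its call begins: read the wrist's pose just before it. camera_info takes no time and is no camera call.
- r.close_job(): hands the job in; it is judged then, once.
Trained networks look in the newest picture that a camera, given by its name, has taken for a name from the list of things; names that differ only in an ending like _2 or _b are one class to them, and where a whole thing is asked for, a point or a joint stands for the part that bears it (a point fixed in the world has none). Each returns a list of dicts, best first, with "confidence" (0 to 1); they miss things now and then, are a little off and sometimes report something else, mostly with a low value. They report only what shows in the picture. A call takes as long as a camera call. They do not tell look-alikes from the thing itself.
- nets.boxes_of(camera, label): "rect" ([centre column, centre row, width, height] in pixels, round what is visible of it).
- nets.outline_of(camera, label): "mask" (480x640 bool, what is visible of it) and "rect" ([centre column, centre row, width, height] in pixels, round what is visible of it).
The state is a dict: "clock": time; "joint_pos": joint angles; "joint_vel": joint speeds; "tau": joint torques, N m; "eef_pos": TCP position; "eef_rot": TCP orientation; "wrist_force": force on the tool from outside, world axes, zero at the start; "wrist_torque": the same for the moment, N m; "opening": finger opening in m; "grip_force": force on a finger pad.
Only numpy, scipy, OpenCV 4.12 (cv2) and the standard library are available. Lean on these libraries where they do the work, as an engineer would, in place of code of your own. Each camera call takes 0.05 s, during which the arm holds its last target. There are 200 camera calls.

TASK

On the steel plate, slide the straightedge back until its long edge bears on the noses of both stop screws at once, pressing only lightly (never 8 N or more on a screw, or its setting is spoilt). Then set the round knobbed weight down softly on the middle of the straightedge so that it stays against both screws for marking out. Leave everything else where it is.

Things in the scene. Friction and masses are not known exactly. Their poses are not given: they have to be found in the camera images.
- plate: (all sizes in mm) flat dark steel plate 300 (x) x 360 (y) x 20 thick, fixed on the table; origin at the centre of its underside, so its top is 20 above the table. Its x axis points away from the robot, towards the two stops, which both face back along -x, 160 to 200 apart in y; one may stand up to 20 (plus screw setting) further back than the other.
- stop_a_face (a point): stop block fixed on the plate, 36 deep x 40 wide x 30 high, the stop at the robot's left (+y of the plate). Point: middle of its front face, 7 above the plate; x runs into the block. Along -x from this point sticks a rigid round-nosed set screw, diameter 10, nose radius 5. Its tip is 10 to 40 in front of the face: the setting varies from job to job and stop to stop and is not measured, so it must be felt.
- stop_b_face (a point): stop block fixed on the plate, 36 deep x 40 wide x 30 high, the stop at the robot's right (-y of the plate). Point: middle of its front face, 7 above the plate; x runs into the block. Along -x from this point sticks a rigid round-nosed set screw, diameter 10, nose radius 5. Its tip is 10 to 40 in front of the face: the setting varies from job to job and stop to stop and is not measured, so it must be felt.
- straightedge_centre (a point): flat aluminium bar 45 wide (x) x 300 long (y) x 14 thick, about 0.5 kg, loose, flat on the plate before the stops, skewed. Point: its centre, 7 above the plate; the edge towards the stops is at x = +22.5, the back edge at -22.5. Its faces are oiled: sliding takes 1 to 2 N; pushed at the middle of its back edge it swings round the first nose it meets until it meets the second.
- weight_centre (a point): round steel weight, standing on the table beside the plate, about 0.55 kg: a foot of diameter 48 and height 34 and on it an upright round knob of diameter 20 and height 28 (62 in all). The point is on its axis, half-way up (31 above its underside); the knob's middle is 17 above the point.
- block: bystander, loose: plain steel block 50 x 50 x 45, on the table; origin at the centre of its underside.
- tin: bystander, loose: closed grey round tin, diameter 52, height 75, on the table; origin at the centre of its underside.
- bush: bystander, loose: steel ring (bush), outer diameter 56, bore 32, height 40, on the table; origin at the centre of its underside.
- dowel: bystander, loose: short upright steel pin, diameter 20, height 40, standing on the plate behind the line of the stops, between them; origin at the centre of its underside.
- wrench: bystander, loose: wrench 180 long lying on the table at the robot's left.
- hammer: bystander, loose: hammer lying on the table at the robot's right.
There are look-alikes about, which are no part of the job. What is shaped like the part that bears weight_centre but orange or yellow is not meant.

How it is judged:
By the outcome, as a careful person would: the job done as asked, in the order asked, and still so for the second after the job is handed in, with the robot touching nothing.
It also fails if it takes over 64 s, if anything falls off the work surface, if the arm or the gripper's body presses on something with over 40 N, if the wrist force passes 120 N, or if a joint passes its speed limit or range.

## Working session

There is one attempt and no reset: what is moved stays moved. The work goes in short steps, Python scripts to look and compute and a tool call to move; the robot and the scene stay as the last step left them, time stands still between calls to the robot, and variables do not carry over. Pictures are saved under pics/ and viewed, at most 10 in all, crops included, and the job is handed in when it is done.

Besides the shell and the picture viewer there is one more tool, called after "Emit:" as name(argument=value, ...), one argument or row to a line, values as JSON. jog_arm: Moves the arm, as the interface text tells. Its arguments: {"type":"object","properties":{"commands":{"type":"array","items":{"type":"array","items":{"type":"number"}}},"grip_force":{"type":"number"}},"required":["commands"]}

```bash
mkdir -p pics; cat > h.py <<'E'
import numpy as np, cv2
from rig import status, cams, r, nets
def save(c,n):
    im=cams.camera(c); cv2.imwrite(f'pics/{n}.png',im[:,:,::-1]); return im
def ext(c):
    i=cams.camera_info(c); K=np.array(i['K'],float)
    if 'rvec' in i:
        R=cv2.Rodrigues(np.array(i['rvec'],float))[0]; t=np.array(i['tvec'],float).ravel()
    else:
        s=status.observe(); w,x,y,z=s['eef_rot']
        from scipy.spatial.transform import Rotation as Ro
        T=np.eye(4);T[:3,:3]=Ro.from_quat([x,y,z,w]).as_matrix();T[:3,3]=s['eef_pos']
        T=np.linalg.inv(T@np.array(i['tool_from_camera'])); R=T[:3,:3];t=T[:3,3]
    return K,R,t
def px2z(e,uv,z):
    K,R,t=e; d=R.T@np.linalg.inv(K)@np.array([uv[0],uv[1],1.]); c=-R.T@t
    return c+d*(z-c[2])/d[2]
def proj(e,p):
    K,R,t=e; q=K@(R@np.array(p)+t); return q[:2]/q[2]
def tri(obs):
    A=[];b=[]
    for e,uv in obs:
        K,R,t=e; d=R.T@np.linalg.inv(K)@np.array([uv[0],uv[1],1.]); d/=np.linalg.norm(d); c=-R.T@t
        M=np.eye(3)-np.outer(d,d);A.append(M);b.append(M@c)
    A=np.vstack(A);b=np.hstack(b); x=np.linalg.lstsq(A,b,rcond=None)[0]
    return x,np.linalg.norm(A@x-b)
E
python3 - <<'E'
from h import *
np.set_printoptions(precision=3,suppress=True)
s=status.observe(); print(s['clock'],s['eef_pos'],s['eef_rot'],s['wrist_force'])
for c in ['top','scene']:
    save(c,c+'0'); e=ext(c); print(c,'campos',-e[1].T@e[2])
    for l in ['plate','stop_a_face','straightedge_centre','weight_centre','dowel','block','tin','bush']:
        for d in nets.outline_of(c,l)[:3]:
            m=d['mask'].astype(np.uint8); print(l,round(d['confidence'],2),np.round(d['rect'],1),m.sum(),np.round(np.array(cv2.boxPoints(cv2.minAreaRect(cv2.findNonZero(m)))).ravel(),1) if m.sum() else '')
E
```

```text
0.0 [0.25  0.517 0.219] [-0.     0.223  0.975 -0.001] [ 0.219 -0.822 -0.358]
top campos [ 0.435 -0.013  1.284]
plate 0.93 [309.1 251.7 156.4 135. ] 13351 [228.5 296.9 248.5 182.3 386.8 206.5 366.7 321.1]
stop_a_face 0.65 [275.8 219.9  21.7  22.5] 270 [267. 210. 284. 210. 284. 230. 267. 230.]
straightedge_centre 0.97 [302.2 276.6 113.   57. ] 2143 [242.9 266.5 248.9 248.1 360.4 284.7 354.4 303.1]
weight_centre 0.76 [196.6 196.7  23.5  22.8] 313 [180.5 196.5 192.5 184.5 207.  199.  195.  211. ]
weight_centre 0.74 [172.1 222.   25.1  22.6] 327 [160. 212. 180. 212. 180. 230. 160. 230.]
weight_centre 0.51 [203.1 230.3  19.1  19.7] 304 [190.5 232.7 200.5 217.7 217.2 228.8 207.2 243.8]
dowel 0.42 [320.  207.9   2.7  10.3] 49 [315. 204. 321. 204. 321. 211. 315. 211.]
block 0.96 [426.6 229.7  22.   26.2] 471 [413.5 223.2 435.8 216.8 441.6 237.  419.2 243.4]
tin 0.58 [441.4 295.9  28.6  19.5] 474 [428. 282. 454. 282. 454. 302. 428. 302.]
bush 0.74 [197.9 289.6  26.6  21.6] 351 [185. 282. 209. 282. 209. 301. 185. 301.]
scene campos [1.015 0.476 0.908]
plate 0.93 [341.1 273.5 174.9 159.8] 12594 
[... 276 characters left out ...]
 68.4  98.5] 1951 [328.4 209.2 345.2 199.1 400.6 291.8 383.7 301.9]
weight_centre 0.75 [430.3 389.1  26.2  29.4] 570 [411.5 390.5 430.  372.  448.  390.  429.5 408.5]
weight_centre 0.71 [388.5 387.6  27.3  30.2] 545 [375. 375. 399. 375. 399. 402. 375. 402.]
weight_centre 0.62 [407.5 353.4  21.   22.5] 484 [395. 339. 418. 339. 418. 364. 395. 364.]
dowel 0.7 [238.8 156.4  85.6  47.2] 845 [192.9 156.1 267.2 117.2 279.  139.9 204.8 178.7]
block 0.69 [246.8 200.6  29.7  28.7] 506 [230.4 202.1 242.  181.8 264.7 194.8 253.1 215.1]
tin 0.55 [287.3 163.2  18.2  34.3] 450 [278. 149. 295. 149. 295. 178. 278. 178.]
bush 0.72 [457.1 309.4  26.6  32. ] 638 [439.4 318.2 452.6 291.8 475.  303.  461.8 329.4]
```

View pics/top0.png

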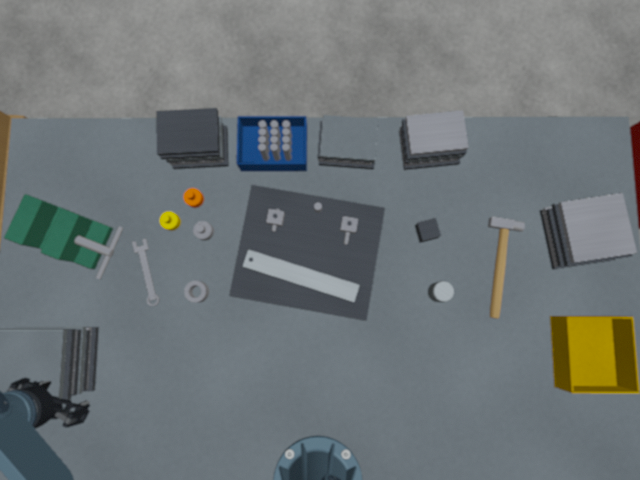

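View pics/scene0.png

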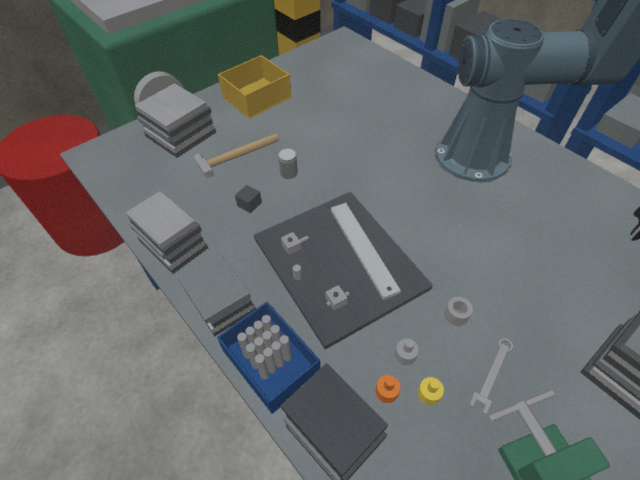

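The top view shows the plate at (309,252), the bar from (245,258) to (358,292), stops at (275,216) and (349,224), and the grey weight at (203,230). The orange and yellow look-alikes are at (193,197) and (169,221). In the scene view the grey weight is at (407,351).

```bash
python3 - <<'E'
from h import *
np.set_printoptions(precision=4,suppress=True)
T=ext('top');S=ext('scene')
print('weight',tri([(T,(203.1,230.3)),(S,(407.5,352))]), px2z(T,(203.1,230.3),.031))
for n,uv in dict(c0=(228.5,296.9),c1=(248.5,182.3),c2=(386.8,206.5),c3=(366.7,321.1)).items(): print('plate',px2z(T,uv,.02))
for uv in [(242.9,266.5),(248.9,248.1),(360.4,284.7),(354.4,303.1)]: print('bar',px2z(T,uv,.034))
for uv in [(275.8,217),(349,224)]: print('stop',px2z(T,uv,.05))
print('hole',tri([(T,(250,260)),(S,(389,288))]))
print(cams.camera_info('wrist')); print(status.observe()['clock'])
E
```

```text
weight (array([0.6297, 0.3029, 0.0137]), np.float64(0.0022218534983326843)) [0.6279 0.2973 0.031 ]
plate [0.456  0.2288 0.02  ]
plate [0.7587 0.1833 0.02  ]
plate [ 0.6931 -0.1828  0.02  ]
plate [ 0.395  -0.1264  0.02  ]
bar [0.5334 0.191  0.034 ]
bar [0.581  0.1766 0.034 ]
bar [ 0.4871 -0.1101  0.034 ]
bar [ 0.4405 -0.0944  0.034 ]
stop [0.6596 0.1066 0.05  ]
stop [ 0.6413 -0.0813  0.05  ]
hole (array([0.5509, 0.173 , 0.0309]), np.float64(0.0009676941164514299))
{'K': array([[360.4106,   0.    , 316.9678],
       [  0.    , 360.4106, 248.1094],
       [  0.    ,   0.    ,   1.    ]]), 'tool_from_camera': array([[ 0.0005, -0.9653, -0.2612,  0.0658],
       [ 1.    ,  0.0003,  0.0009, -0.0006],
       [-0.0008, -0.2612,  0.9653, -0.1548],
       [ 0.    ,  0.    ,  0.    ,  1.    ]])}
0.9
```

Emit:
jog_arm(
  commands=[
    [0,200,-418,30,0,0,0.283],
    [0,200,-418,30,0,0,0.283],
    [0,200,-418,30,0,0,0.283],
    [0,200,-418,30,0,0,0.283],
    [0,200,-418,30,0,0,0.283],
    [0,200,-418,30,0,0,0.283],
    [0,200,-418,30,0,0,0.283],
    [0,200,-418,30,0,0,0.283],
    [0,200,-418,30,0,0,0.283],
    [0,200,-418,30,0,0,0.283],
    [0,200,-418,30,0,0,0.283],
    [0,200,-418,30,0,0,0.283],
    [0,200,-418,30,0,0,0.283],
    [0,200,-418,30,0,0,0.283],
    [0,200,-418,30,0,0,0.283],
    [0,200,-418,30,0,0,0.283],
  ],
  grip_force=30,
)

```text
clock: 2.23
eef_pos: [0.4498, 0.1009, 0.2502]
eef_rot: [-0.0, 0.083, 0.997, 0.0]
wrist_force: [-0.6, -0.7, -0.9]
opening: 0.0003
grip_force: 0.0
```

```bash
cat > look.py <<'E'
from h import *
import sys,pickle
np.set_printoptions(precision=4,suppress=True)
n=sys.argv[1]; s=status.observe(); e=ext('wrist'); save('wrist',n); print(s['clock'],s['eef_pos'],s['eef_rot'],s['wrist_force'],s['joint_pos'])
out={}
for l in ['stop_a_face','straightedge_centre','weight_centre','dowel']:
    ds=nets.outline_of('wrist',l)[:4]; out[l]=ds
    for d in ds:
        m=d['mask'].astype(np.uint8); print(l,round(d['confidence'],2),np.round(d['rect'],1),m.sum(),np.round(cv2.boxPoints(cv2.minAreaRect(cv2.findNonZero(m))).ravel(),1) if m.sum() else '')
pickle.dump((e,out),open(n+'.pkl','wb'))
E
python3 look.py w1
```

```text
2.2333 [0.4498 0.1009 0.2502] [-0.0003  0.0828  0.9966  0.0002] [-0.6482 -0.662  -0.8593] [-0.0379 -0.1087  1.8449  0.0004  1.406  -1.443 ]
straightedge_centre 0.58 [275.1 279.2 280.   75.7] 10875 [131.1 280.9 136.8 238.2 413.2 274.9 407.5 317.6]
weight_centre 0.96 [589.4 347.   69.   47.7] 2265 [548.1 344.4 570.7 310.5 630.9 350.6 608.3 384.5]
weight_centre 0.81 [510.9 335.4  58.9  53.5] 2074 [473.5 330.5 503.  301.  548.5 346.5 519.  376. ]
```

View pics/w1.png

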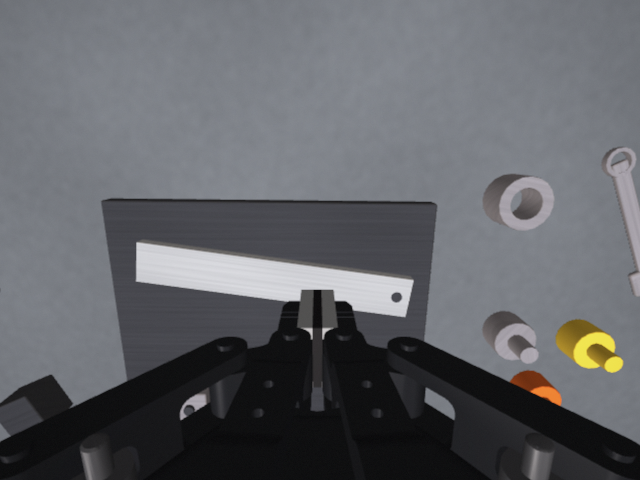

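The wrist view has image-down pointing to +x. It shows the bar from (136,242) to (413,317), the grey weight at (511,335) with its knob to lower right, and the stops hidden behind the gripper. Next I take a view from farther out.

Emit:
jog_arm(
  commands=[
    [0,230,80,20,0,0,0],
    [0,230,80,20,0,0,0],
    [0,230,80,20,0,0,0],
    [0,230,80,20,0,0,0],
    [0,230,80,20,0,0,0],
    [0,230,80,20,0,0,0],
    [0,230,80,20,0,0,0],
    [0,230,80,20,0,0,0],
    [0,230,80,20,0,0,0],
  ],
)

```text
clock: 3.23
eef_pos: [0.6799, 0.1799, 0.2694]
eef_rot: [-0.001, 0.084, 0.997, -0.0]
wrist_force: [-0.1, 0.4, -0.5]
opening: -0.0003
grip_force: 0.0
```

```bash
python3 look.py w2
```

```text
3.2333 [0.6799 0.1799 0.2694] [-0.0009  0.0835  0.9965 -0.0002] [-0.0858  0.415  -0.4917] [ 0.0904  0.4346  1.1873 -0.0001  1.5216 -1.3132]
stop_a_face 0.94 [251.7 203.6  39.8  53.7] 1669 [229. 175. 270. 175. 270. 229. 229. 229.]
straightedge_centre 0.97 [153.5  68.7 306.7  96.6] 15288 [ -7.8  72.2   0.   21.7 307.8  69.4 299.9 119.9]
weight_centre 0.94 [453.  221.7  50.   45.3] 1768 [421.1 235.6 435.9 195.1 483.2 212.2 468.4 252.8]
weight_centre 0.9 [420.1 145.6  53.3  50.9] 1918 [394. 124. 445. 124. 445. 171. 394. 171.]
weight_centre 0.86 [504.8 157.9  60.   44.9] 2123 [472.7 140.  531.6 133.5 536.5 177.7 477.6 184.3]
dowel 0.91 [155.6 250.3  33.4  22.3] 561 [136.6 248.2 166.6 233.2 175.2 250.4 145.2 265.4]
dowel 0.36 [564.4  53.4  56.6 106.7] 2346 [527.2   3.1 565.3  -7.8 594.7  95.1 556.6 106. ]
```

View pics/w2.png

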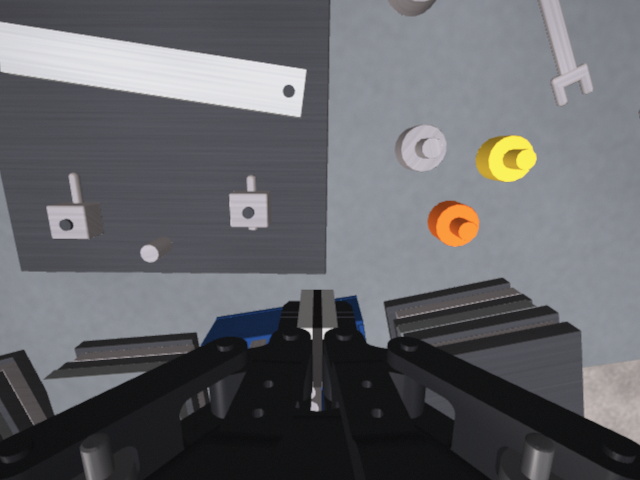

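The view shows the nose tips at A (251,177) and B (74,174), the hole end of the bar at (306,70)/(300,117), and the grey weight at (421,147) with its knob top at (432,147).

```bash
python3 - <<'E'
from h import *
import pickle
np.set_printoptions(precision=4,suppress=True)
e1,o1=pickle.load(open('w1.pkl','rb'));e2,o2=pickle.load(open('w2.pkl','rb'))
S=ext('scene')
# refine knob top circle by crop
k=tri([(e1,(530,356)),(e2,(432,147))]); print('knobtop',k)
print('hole',tri([(e1,(396.5,297)),(e2,(288.5,91))]))
print('R back',tri([(e1,(413,279)),(e2,(306.5,69.5))]),'R front',tri([(e1,(407,317)),(e2,(301,117))]))
print('w1 at .034:',[px2z(e1,u,.034) for u in [(413,279),(407,317),(137,242),(136,281)]])
print('noses .027',px2z(e2,(251,177),.027),px2z(e2,(74,174),.027))
print('plate corners',[px2z(e2,u,.02) for u in [(326,273),(22,271)]],[px2z(e1,u,.02) for u in[(436,204),(103,200)]])
print('stop tops',px2z(e2,(249,211),.05),px2z(e2,(68,222),.05),'dowel top',px2z(e2,(150,253),.06))
for z in (.034,.062): print('weight circ',z,px2z(e2,(432,147),z), px2z(e1,(530,356),z),px2z(e2,(418,148),.034))
E
```

```text
knobtop (array([0.6295, 0.2997, 0.0659]), np.float64(0.00019896348394017713))
hole (array([0.5529, 0.1721, 0.0355]), np.float64(0.0003786046841244422))
R back (array([0.5361, 0.193 , 0.0325]), np.float64(2.9179735426777354e-05)) R front (array([0.579 , 0.1806, 0.0357]), np.float64(0.0011312330979806513))
w1 at .034: [array([0.5355, 0.1927, 0.034 ]), array([0.5796, 0.1817, 0.034 ]), array([ 0.4456, -0.0922,  0.034 ]), array([ 0.4879, -0.1061,  0.034 ])]
noses .027 [0.6298 0.1153 0.027 ] [ 0.5949 -0.0728  0.027 ]
plate corners [array([0.7541, 0.1777, 0.02  ]), array([ 0.692 , -0.1761,  0.02  ])] [array([0.4602, 0.2283, 0.02  ]), array([ 0.3974, -0.1221,  0.02  ])]
stop tops [0.6628 0.1101 0.05  ] [ 0.6426 -0.0806  0.05  ] dowel top [0.6878 0.0002 0.06  ]
weight circ 0.034 [0.6308 0.3093 0.034 ] [0.6524 0.3176 0.034 ] [0.6294 0.2948 0.034 ]
weight circ 0.062 [0.6297 0.3008 0.062 ] [0.6322 0.302  0.062 ] [0.6294 0.2948 0.034 ]
```

Emit:
jog_arm(
  commands=[
    [0,-219,-130,-180,0,0,0],
    [0,-219,-130,-180,0,0,0],
    [0,-219,-130,-180,0,0,0],
    [0,-219,-130,-180,0,0,0],
    [0,-219,-130,-180,0,0,0],
    [0,-219,-130,-180,0,0,0],
    [0,-219,-130,-180,0,0,0],
    [0,-219,-130,-180,0,0,0],
    [0,-219,-130,-180,0,0,0],
    [0,-219,-130,-200,0,0,0],
    [0,-219,-130,-210,0,0,0],
    [0,-219,-130,-216,0,0,0],
    [0,-219,-130,-221,0,0,0],
    [0,-219,-130,-221,0,0,0],
    [0,-219,-130,-221,0,0,0],
  ],
)

```text
clock: 4.73
eef_pos: [0.4619, 0.0498, 0.0496]
eef_rot: [0.0, 0.084, 0.996, 0.0]
wrist_force: [0.2, -0.3, 0.3]
opening: -0.0001
grip_force: 0.0
```

```bash
python3 - <<'E'
from h import *
s=status.observe(); print(s['clock'],s['eef_pos'],s['eef_rot'],s['wrist_force'])
e=ext('top')
cams.camera('top');cams.camera('top');s=status.observe(); print(s['clock'],s['wrist_force'])
E
```

```text
4.7333 [0.46194469 0.04976702 0.049647  ] [1.06200940e-04 8.35950340e-02 9.96499804e-01 1.38125340e-05] [ 0.23327604 -0.25882455  0.2948907 ]
4.8333 [ 0.5668924   0.63471405 -0.35076192]
```

Emit:
jog_arm(
  commands=[
    [0,4.9,-0.9,0,0,0,0],
    [0,8.9,-1.6,0,0,0,0],
    [0,11.8,-2.1,0,0,0,0],
    [0,14.8,-2.6,0,0,0,0],
    [0,17.7,-3.1,0,0,0,0],
    [0,21.7,-3.8,0,0,0,0],
    [0,25.6,-4.5,0,0,0,0],
    [0,29.5,-5.2,0,0,0,0],
    [0,33.5,-5.9,0,0,0,0],
    [0,37.4,-6.6,0,0,0,0],
    [0,41.4,-7.3,0,0,0,0],
    [0,45.3,-8.0,0,0,0,0],
    [0,49.2,-8.7,0,0,0,0],
    [0,53.2,-9.4,0,0,0,0],
    [0,57.1,-10.1,0,0,0,0],
    [0,61.0,-10.8,0,0,0,0],
    [0,64.0,-11.3,0,0,0,0],
    [0,66.9,-11.9,0,0,0,0],
    [0,68.9,-12.2,0,0,0,0],
    [0,68.9,-12.2,0,0,0,0],
  ],
)

```text
clock: 6.5
eef_pos: [0.5308, 0.0373, 0.0494]
eef_rot: [0.0, 0.084, 0.996, -0.0]
wrist_force: [0.1, -0.9, -0.8]
opening: -0.0001
grip_force: 0.0
```

```bash
python3 - <<'E'
from h import *
s=status.observe(); print(s['clock'],s['eef_pos'],s['wrist_force'])
im=save('top','top1'); e=ext('top')
for p in [(.6298,.1153,.027),(.5949,-.0728,.027)]: print(proj(e,p))
im2=im[190:330,215:395,::-1]; cv2.imwrite('pics/top1c.png',cv2.resize(im2,None,fx=4,fy=4,interpolation=cv2.INTER_CUBIC))
E
```

```text
6.5 [0.53084869 0.03725835 0.04944057] [ 0.12521946 -0.90133461 -0.81964956]
[273.14074191 229.82759842]
[345.37929429 243.12256666]
```

View pics/top1c.png

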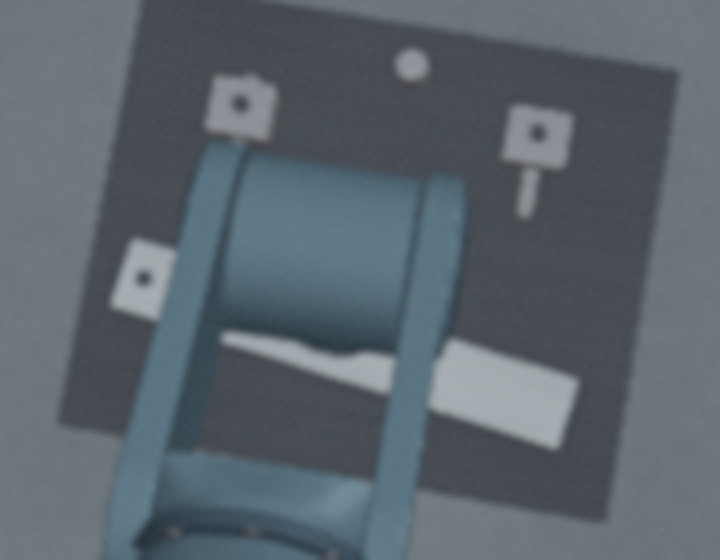

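The crop shows the bar unmoved (hole at (251,260), as before), although the tool went 70 mm forward. I'll check the fingers with the wrist camera.

```bash
python3 - <<'E'
from h import *
s=status.observe(); print(s)
e=ext('wrist'); save('wrist','w3')
p=np.array(s['eef_pos'])
for d in (0,.003,.022): print(d,proj(e,p-[0,0,d]))
E
```

```text
{'clock': 6.55, 'joint_pos': array([-1.53087021e-01,  3.09427507e-01,  1.83651893e+00,  8.17098239e-06,
        9.95612850e-01, -1.55602379e+00]), 'joint_vel': array([-0.00032691, -0.00305251,  0.01091965, -0.00064871,  0.00241516,
        0.00041913]), 'tau': array([-6.42226590e-02, -4.37035775e+01, -2.82309365e+01, -2.31529317e-03,
       -2.65837490e-02, -2.25105246e-04]), 'eef_pos': array([0.53056047, 0.03733383, 0.04937726]), 'eef_rot': array([1.68813830e-05, 8.38334935e-02, 9.96479777e-01, 2.26702178e-06]), 'wrist_force': array([0.06355283, 0.17556306, 0.27312704]), 'wrist_torque': array([0.02443681, 0.00662685, 0.0027    ]), 'grip_force': 0.0, 'opening': 0.0001675805319228877}
0 [317.95739578 298.25661107]
0.003 [317.9366293  295.73243595]
0.022 [317.81997507 281.55306565]
```

View pics/w3.png

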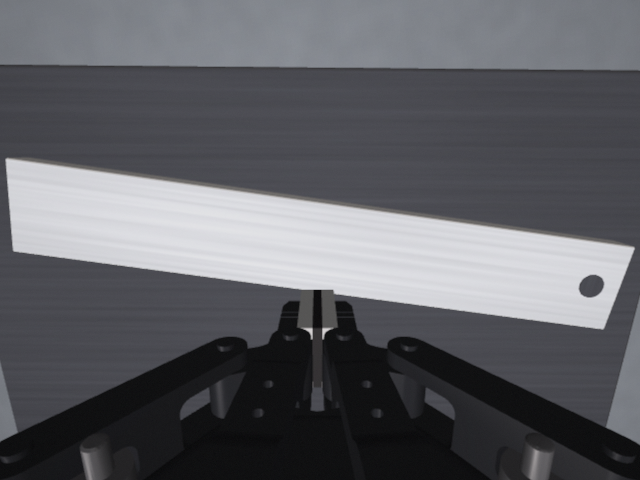

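The view shows the bar under the fingers, with its back edge running from (7,158) to (633,246) and its hole at (591,286). The fingertips passed above it. I'll check the heights.

```bash
python3 - <<'E'
from h import *
import pickle
np.set_printoptions(precision=4,suppress=True)
e=ext('wrist'); e1,_=pickle.load(open('w1.pkl','rb'));e2,_=pickle.load(open('w2.pkl','rb'))
print('hole',[px2z(q,u,.034) for q,u in [(e,(591,286)),(e1,(396.5,297)),(e2,(288.5,91))]])
print('corners',[px2z(e,u,.034) for u in [(633,247),(604,329),(7,158),(13,251)]])
print('hole tri',tri([(e,(591,286)),(e1,(396.5,297))]),tri([(e,(591,286)),(e2,(288.5,91))]))
print('corner tri',tri([(e,(7,158)),(e1,(137,242))]),tri([(e,(633,247)),(e1,(413,279))]))
print('tip px rel: ', [proj(e,np.array(status.observe()['eef_pos'])+np.array([-.985*a,.17*a,-d])) for a,d in [(.011,0),(.011,.022),(-.011,.022),(.011,.01)]])
E
```

```text
hole [array([0.5531, 0.173 , 0.034 ]), array([0.5535, 0.1726, 0.034 ]), array([0.5528, 0.1718, 0.034 ])]
corners [array([0.5359, 0.1927, 0.034 ]), array([0.5786, 0.1804, 0.034 ]), array([ 0.4449, -0.0925,  0.034 ]), array([ 0.4873, -0.1068,  0.034 ])]
hole tri (array([0.553 , 0.1725, 0.0347]), np.float64(0.00027474047774090504)) (array([0.5528, 0.172 , 0.0351]), np.float64(0.00035309879786540204))
corner tri (array([ 0.4452, -0.0909,  0.0361]), np.float64(0.00017000668849757365)) (array([0.5357, 0.1927, 0.0339]), np.float64(0.0002586729033538891))
tip px rel:  [array([318.0636, 275.7767]), array([317.9141, 261.4047]), array([317.7331, 301.1155]), array([317.9911, 268.8076])]
```

The bar is unmoved and its top is confirmed at 34 to 36 mm, so the tips sit higher than stated. I'll go back behind the bar and feel down to the plate.

Emit:
jog_arm(
  commands=[
    [0,0,0,8,0,0,0],
    [0,-35,6,8,0,0,0],
    [0,-72,12.7,8,0,0,0],
    [0,-72,12.7,8,0,0,0],
    [0,-72,12.7,0,0,0,0],
    [0,-72,12.7,-3,0,0,0],
    [0,-72,12.7,-5,0,0,0],
    [0,-72,12.7,-6,0,0,0],
    [0,-72,12.7,-6,0,0,0],
  ],
)

```text
clock: 7.35
eef_pos: [0.4591, 0.0499, 0.0433]
eef_rot: [0.0, 0.084, 0.996, -0.0]
wrist_force: [-0.2, 0.9, -0.5]
opening: -0.0001
grip_force: 0.0
```

Emit:
jog_arm(
  commands=[
    [0,0,0,-1,0,0,0],
    [0,0,0,-2,0,0,0],
    [0,0,0,-2,0,0,0],
  ],
)

```text
clock: 7.6
eef_pos: [0.4585, 0.05, 0.0412]
eef_rot: [-0.0, 0.084, 0.996, 0.0]
wrist_force: [-0.7, 0.0, 0.3]
opening: -0.0002
grip_force: 0.0
```

Emit:
jog_arm(
  commands=[
    [0,0,0,-1,0,0,0],
    [0,0,0,-2,0,0,0],
    [0,0,0,-2,0,0,0],
  ],
)

```text
clock: 7.85
eef_pos: [0.4583, 0.0501, 0.0392]
eef_rot: [-0.0, 0.084, 0.996, 0.0]
wrist_force: [0.5, 0.9, -1.0]
opening: -0.0004
grip_force: 0.0
```

Emit:
jog_arm(
  commands=[
    [0,0,0,-1,0,0,0],
    [0,0,0,-2,0,0,0],
    [0,0,0,-2,0,0,0],
  ],
)

```text
clock: 8.1
eef_pos: [0.4582, 0.0501, 0.0372]
eef_rot: [-0.0, 0.084, 0.996, 0.0]
wrist_force: [0.4, -0.1, 0.1]
opening: 0.0
grip_force: 0.0
```

Emit:
jog_arm(
  commands=[
    [0,0,0,-1,0,0,0],
    [0,0,0,-2,0,0,0],
    [0,0,0,-3,0,0,0],
    [0,0,0,-3,0,0,0],
  ],
)

```text
clock: 8.43
eef_pos: [0.4582, 0.0501, 0.0342]
eef_rot: [-0.0, 0.084, 0.996, 0.0]
wrist_force: [0.0, -0.1, 0.2]
opening: 0.0001
grip_force: 0.0
```

Emit:
jog_arm(
  commands=[
    [0,0,0,-1,0,0,0],
    [0,0,0,-2,0,0,0],
    [0,0,0,-2,0,0,0],
  ],
)

```text
clock: 8.68
eef_pos: [0.4583, 0.0501, 0.0322]
eef_rot: [-0.0, 0.084, 0.996, 0.0]
wrist_force: [0.2, -0.5, -0.7]
opening: -0.0002
grip_force: 0.0
```

Emit:
jog_arm(
  commands=[
    [0,0,0,-1,0,0,0],
    [0,0,0,-2,0,0,0],
    [0,0,0,-2,0,0,0],
  ],
)

```text
clock: 8.93
eef_pos: [0.4583, 0.0501, 0.0302]
eef_rot: [-0.0, 0.084, 0.996, 0.0]
wrist_force: [0.4, -0.3, -0.3]
opening: -0.0001
grip_force: 0.0
```

```bash
python3 - <<'E'
from h import *
s=status.observe(); p=np.array(s['eef_pos']); e=ext('scene'); im=cams.camera('scene')[:,:,::-1].copy()
u=[proj(e,p-[0,0,d]) for d in (0,.022,p[2]-.02)]; print(s['clock'],u)
x,y=map(int,u[0]); c=cv2.resize(im[y-70:y+50,x-75:x+75],None,fx=5,fy=5,interpolation=cv2.INTER_CUBIC)
for q in u: cv2.circle(c,tuple(int(v) for v in ((q-[x-75,y-70])*5)),4,(0,0,255),1)
cv2.imwrite('pics/s1.png',c)
E
```

```text
8.9333 [array([379.41963258, 236.28998954]), array([378.5802407 , 241.54494084]), array([379.02732067, 238.74602949])]
```

View pics/s1.png

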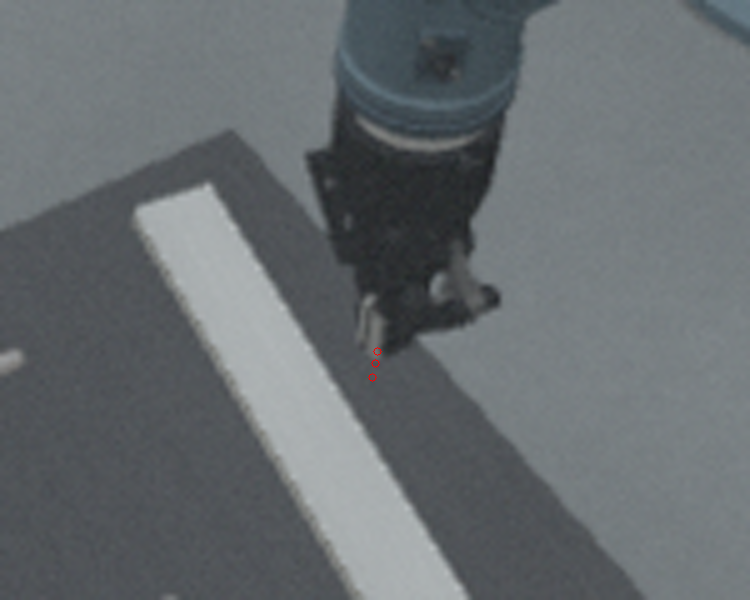

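The crop shows the fingertips ending about at the TCP mark, not 22 mm ahead of it, so I go on feeling down.

Emit:
jog_arm(
  commands=[
    [0,0,0,-1,0,0,0],
    [0,0,0,-2,0,0,0],
    [0,0,0,-2,0,0,0],
  ],
)

```text
clock: 9.23
eef_pos: [0.4583, 0.0501, 0.0282]
eef_rot: [-0.0, 0.084, 0.996, 0.0]
wrist_force: [-0.2, -1.0, -0.5]
opening: -0.0003
grip_force: 0.0
```

Emit:
jog_arm(
  commands=[
    [0,0,0,-1,0,0,0],
    [0,0,0,-2,0,0,0],
    [0,0,0,-2,0,0,0],
  ],
)

```text
clock: 9.48
eef_pos: [0.4583, 0.0501, 0.0262]
eef_rot: [-0.0, 0.084, 0.996, 0.0]
wrist_force: [-0.4, -0.7, -0.0]
opening: 0.0002
grip_force: 0.0
```

Emit:
jog_arm(
  commands=[
    [0,0,0,-1,0,0,0],
    [0,0,0,-2,0,0,0],
    [0,0,0,-2,0,0,0],
  ],
)

```text
clock: 9.73
eef_pos: [0.4583, 0.0501, 0.0242]
eef_rot: [-0.0, 0.084, 0.996, 0.0]
wrist_force: [-0.2, -0.6, -0.1]
opening: -0.0001
grip_force: 0.0
```

Emit:
jog_arm(
  commands=[
    [0,0,0,-1,0,0,0],
    [0,0,0,-1.5,0,0,0],
    [0,0,0,-1.5,0,0,0],
  ],
)

```text
clock: 9.98
eef_pos: [0.4583, 0.0501, 0.0227]
eef_rot: [-0.0, 0.084, 0.996, -0.0]
wrist_force: [0.1, -0.6, 0.0]
opening: 0.0
grip_force: 0.0
```

Emit:
jog_arm(
  commands=[
    [0,0,0,-1,0,0,0],
    [0,0,0,-1.5,0,0,0],
    [0,0,0,-1.5,0,0,0],
  ],
)

```text
clock: 10.23
eef_pos: [0.4583, 0.0501, 0.0213]
eef_rot: [-0.0, 0.084, 0.996, 0.0]
wrist_force: [-0.9, -0.1, 0.3]
opening: 0.0002
grip_force: 0.0
```

Emit:
jog_arm(
  commands=[
    [0,0,0,-1,0,0,0],
    [0,0,0,-1.5,0,0,0],
    [0,0,0,-1.5,0,0,0],
  ],
)

```text
clock: 10.48
eef_pos: [0.4583, 0.0501, 0.0198]
eef_rot: [-0.0, 0.084, 0.996, 0.0]
wrist_force: [-0.5, 0.4, -0.6]
opening: 0.0001
grip_force: 0.0
```

Emit:
jog_arm(
  commands=[
    [0,0,0,-1,0,0,0],
    [0,0,0,-1.5,0,0,0],
    [0,0,0,-1.5,0,0,0],
  ],
)

```text
clock: 10.73
eef_pos: [0.4583, 0.0501, 0.0183]
eef_rot: [-0.0, 0.084, 0.996, 0.0]
wrist_force: [0.2, -0.2, 0.5]
opening: 0.0003
grip_force: 0.0
```

Emit:
jog_arm(
  commands=[
    [0,0,0,-1,0,0,0],
    [0,0,0,-1.5,0,0,0],
    [0,0,0,-1.5,0,0,0],
  ],
)

```text
clock: 10.98
eef_pos: [0.4583, 0.0501, 0.0168]
eef_rot: [-0.0, 0.084, 0.996, -0.0]
wrist_force: [0.1, 0.6, -0.2]
opening: 0.0001
grip_force: 0.0
```

Emit:
jog_arm(
  commands=[
    [0,0,0,-1,0,0,0],
    [0,0,0,-1.5,0,0,0],
    [0,0,0,-1.5,0,0,0],
  ],
)

```text
clock: 11.23
eef_pos: [0.4583, 0.0501, 0.0153]
eef_rot: [-0.0, 0.084, 0.996, 0.0]
wrist_force: [0.6, -0.1, 1.1]
opening: -0.0001
grip_force: 0.0
```

```bash
python3 - <<'E'
from h import *
s=status.observe(); p=np.array(s['eef_pos']); print(s['clock'],p,s['wrist_force'])
e=ext('scene'); im=cams.camera('scene')[:,:,::-1].copy(); w=cams.camera('wrist')[:,:,::-1]
x,y=map(int,proj(e,p)); print(x,y)
a=cv2.resize(im[y-40:y+35,x-40:x+40],(400,375),interpolation=cv2.INTER_CUBIC)
b=cv2.resize(w[200:350,238:398],(400,375),interpolation=cv2.INTER_CUBIC)
cv2.imwrite('pics/s2.png',np.hstack([a,b]))
E
```

```text
11.2333 [0.45829273 0.05009285 0.01525442] [ 0.61403935 -0.11322786  1.10951148]
378 239
```

View pics/s2.png

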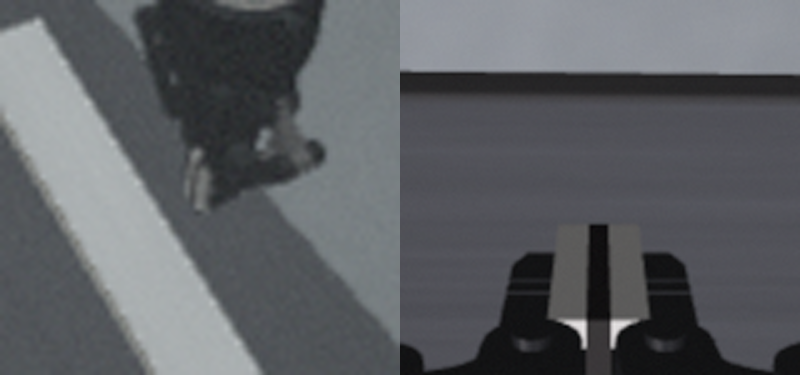

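The crops show the fingertip close to plate level beside the bar (scene about (379,241)). I feel on.

Emit:
jog_arm(
  commands=[
    [0,0,0,-0.5,0,0,0],
    [0,0,0,-1,0,0,0],
  ],
)

```text
clock: 11.5
eef_pos: [0.4585, 0.0501, 0.0144]
eef_rot: [0.0, 0.084, 0.996, 0.0]
wrist_force: [-0.2, 1.0, -0.2]
opening: 0.0002
grip_force: 0.0
```

Emit:
jog_arm(
  commands=[
    [0,0,0,-0.5,0,0,0],
    [0,0,0,-1,0,0,0],
  ],
)

```text
clock: 11.67
eef_pos: [0.4584, 0.0501, 0.0133]
eef_rot: [0.0, 0.084, 0.996, -0.0]
wrist_force: [-0.0, -0.4, -1.2]
opening: -0.0002
grip_force: 0.0
```

Emit:
jog_arm(
  commands=[
    [0,0,0,-0.5,0,0,0],
    [0,0,0,-1,0,0,0],
  ],
)

```text
clock: 11.83
eef_pos: [0.4584, 0.0501, 0.0123]
eef_rot: [-0.0, 0.084, 0.996, 0.0]
wrist_force: [-0.9, -0.1, 0.6]
opening: -0.0
grip_force: 0.0
```

Emit:
jog_arm(
  commands=[
    [0,0,0,-0.5,0,0,0],
    [0,0,0,-1,0,0,0],
  ],
)

```text
clock: 12.0
eef_pos: [0.4584, 0.0501, 0.0113]
eef_rot: [0.0, 0.084, 0.996, -0.0]
wrist_force: [-0.2, -0.6, 0.4]
opening: -0.0001
grip_force: 0.0
```

Emit:
jog_arm(
  commands=[
    [0,0,0,-0.7,0,0,0],
    [0,0,0,-1.4,0,0,0],
  ],
)

```text
clock: 12.17
eef_pos: [0.4584, 0.0501, 0.0099]
eef_rot: [0.0, 0.084, 0.996, -0.0]
wrist_force: [0.8, -0.3, -0.4]
opening: 0.0001
grip_force: 0.0
```

Emit:
jog_arm(
  commands=[
    [0,0,0,-0.7,0,0,0],
    [0,0,0,-1.4,0,0,0],
  ],
)

```text
clock: 12.33
eef_pos: [0.4585, 0.0501, 0.0091]
eef_rot: [-0.0, 0.084, 0.996, -0.0]
wrist_force: [-5.1, 0.3, 17.8]
opening: -0.0006
grip_force: 8.6
```

Emit:
jog_arm(
  commands=[
    [0,0,0,-0.7,0,0,0],
    [0,0,0,-1.4,0,0,0],
  ],
)

```text
clock: 12.5
eef_pos: [0.4585, 0.0501, 0.009]
eef_rot: [-0.001, 0.084, 0.997, -0.0]
wrist_force: [-13.3, 0.4, 35.9]
opening: -0.0
grip_force: 17.9
```

Emit:
jog_arm(
  commands=[
    [0,0,0,-0.7,0,0,0],
    [0,0,0,-1.4,0,0,0],
  ],
)

```text
clock: 12.67
eef_pos: [0.4586, 0.0501, 0.0089]
eef_rot: [-0.001, 0.083, 0.997, -0.0]
wrist_force: [-20.5, 1.8, 53.3]
opening: 0.0002
grip_force: 26.9
```

Contact came at TCP z ≈ 9 mm, so the real tips are about 11 mm behind the TCP. I'll lift off so the tips are 6 mm above the plate.

Emit:
jog_arm(
  commands=[
    [0,0,0,9.6,0,0,0],
    [0,0,0,9.6,0,0,0],
    [0,0,0,9.6,0,0,0],
  ],
)

```text
clock: 12.92
eef_pos: [0.4589, 0.05, 0.0158]
eef_rot: [0.001, 0.084, 0.996, -0.0]
wrist_force: [0.1, 0.2, -0.0]
opening: -0.0003
grip_force: 0.0
```

```bash
python3 - <<'E'
from h import *
np.set_printoptions(precision=4,suppress=True)
s=status.observe(); print(s['clock'],s['eef_pos'],s['eef_rot'],s['wrist_force'],s['opening'])
e=ext('wrist'); im=cams.camera('wrist'); 
# bar mask & light test
for d in nets.outline_of('wrist','straightedge_centre')[:1]:
    m=d['mask'].astype(np.uint8); print(d['confidence'],d['rect'],cv2.boxPoints(cv2.minAreaRect(cv2.findNonZero(m))).ravel())
E
```

```text
12.9167 [0.4589 0.05   0.0158] [ 0.0007  0.0838  0.9965 -0.    ] [ 0.0814  0.2117 -0.0281] -0.00032114283798079235
0.75 [320.0, 385.3, 640.0, 117.2] [-10.1287 427.2872   0.1584 324.4159 644.5149 388.8515 634.2278 491.7228]
```

Emit:
jog_arm(
  commands=[
    [0,3,-0.5,0,0,0,0],
    [0,6,-1.1,0,0,0,0],
    [0,9,-1.6,0,0,0,0],
    [0,12,-2.1,0,0,0,0],
    [0,14,-2.5,0,0,0,0],
    [0,16,-2.8,0,0,0,0],
    [0,18,-3.2,0,0,0,0],
    [0,20,-3.5,0,0,0,0],
    [0,22,-3.9,0,0,0,0],
    [0,24,-4.3,0,0,0,0],
    [0,26,-4.6,0,0,0,0],
    [0,28,-5,0,0,0,0],
  ],
)

```text
clock: 14.02
eef_pos: [0.4864, 0.0451, 0.0153]
eef_rot: [-0.0, 0.084, 0.996, 0.0]
wrist_force: [-1.1, 0.9, -0.6]
opening: -0.0
grip_force: 0.6
```

Emit:
jog_arm(
  commands=[
    [0,3,-0.5,0,0,0,0],
    [0,6,-1.1,0,0,0,0],
    [0,9,-1.6,0,0,0,0],
    [0,12,-2.1,0,0,0,0],
    [0,15,-2.7,0,0,0,0],
    [0,18,-3.2,0,0,0,0],
    [0,21,-3.7,0,0,0,0],
  ],
)

```text
clock: 14.6
eef_pos: [0.5077, 0.0413, 0.0154]
eef_rot: [0.0, 0.084, 0.996, -0.0]
wrist_force: [-0.8, 1.2, 0.1]
opening: 0.0001
grip_force: 0.5
```

```bash
cat > bar.py <<'E'
from h import *
np.set_printoptions(precision=4,suppress=True)
s=status.observe(); print(s['clock'],s['eef_pos'],s['wrist_force'])
for c in ['top','scene']:
    e=ext(c); cams.camera(c)
    for d in nets.outline_of(c,'straightedge_centre')[:1]:
        m=d['mask'].astype(np.uint8); b=cv2.boxPoints(cv2.minAreaRect(cv2.findNonZero(m)))
        P=np.array([px2z(e,u,.034)[:2] for u in b]); P0=np.array([.5759,.0269]);R=np.array([[.9847,-.1745],[.1745,.9847]])
        print(c,d['confidence'],'plate mm',((P-P0)@R.T*1000).round(1).tolist())
E
python3 bar.py
```

```text
14.6 [0.5077 0.0413 0.0154] [-0.7667  1.1703  0.055 ]
top 0.93 plate mm [[-43.9, 155.3], [2.8, 151.5], [-28.1, -146.6], [-74.2, -141.4]]
scene 0.71 plate mm [[-17.7, -138.7], [-76.6, -147.4], [-39.0, 161.2], [10.8, 163.5]]
```

Emit:
jog_arm(
  commands=[
    [0,3,-0.5,0,0,0,0],
    [0,6,-1.1,0,0,0,0],
    [0,9,-1.6,0,0,0,0],
    [0,12,-2.1,0,0,0,0],
    [0,14,-2.5,0,0,0,0],
    [0,16,-2.8,0,0,0,0],
    [0,18,-3.2,0,0,0,0],
    [0,20,-3.5,0,0,0,0],
    [0,22,-3.9,0,0,0,0],
    [0,24,-4.3,0,0,0,0],
    [0,25,-4.4,0,0,0,0],
    [0,26,-4.6,0,0,0,0],
  ],
)

```text
clock: 15.8
eef_pos: [0.5335, 0.0368, 0.0154]
eef_rot: [-0.0, 0.084, 0.996, -0.0]
wrist_force: [-1.1, -0.2, 0.2]
opening: -0.0
grip_force: 0.6
```

Emit:
jog_arm(
  commands=[
    [0,0.5,-0.1,0,0,0,0],
    [0,1,-0.2,0,0,0,0],
    [0,1.5,-0.3,0,0,0,0],
    [0,2,-0.4,0,0,0,0],
    [0,2.5,-0.4,0,0,0,0],
    [0,3,-0.5,0,0,0,0],
    [0,3.5,-0.6,0,0,0,0],
    [0,4,-0.7,0,0,0,0],
    [0,4.5,-0.8,0,0,0,0],
    [0,5,-0.9,0,0,0,0],
    [0,5.5,-1,0,0,0,0],
    [0,6,-1.1,0,0,0,0],
  ],
)

```text
clock: 16.8
eef_pos: [0.5395, 0.0357, 0.0154]
eef_rot: [0.0, 0.084, 0.996, 0.0]
wrist_force: [-1.0, 0.3, -0.3]
opening: -0.0001
grip_force: 0.6
```

```bash
python3 bar.py
```

```text
16.8 [0.5395 0.0357 0.0154] [-0.9739  0.3387 -0.2666]
top 0.7 plate mm [[-18.4, 156.1], [29.6, 153.9], [9.0, -146.6], [-38.5, -143.0]]
scene 0.68 plate mm [[16.7, -138.4], [-41.0, -148.0], [-12.6, 161.8], [36.4, 164.8]]
```

Emit:
jog_arm(
  commands=[
    [0,0.7,-0.1,0,0,0,0],
    [0,1.4,-0.2,0,0,0,0],
    [0,2.1,-0.4,0,0,0,0],
    [0,2.8,-0.5,0,0,0,0],
    [0,3.5,-0.6,0,0,0,0],
    [0,4.2,-0.7,0,0,0,0],
    [0,4.9,-0.9,0,0,0,0],
    [0,5.6,-1,0,0,0,0],
    [0,6.1,-1.1,0,0,0,0],
    [0,6.6,-1.2,0,0,0,0],
    [0,7.1,-1.2,0,0,0,0],
    [0,7.6,-1.3,0,0,0,0],
    [0,8,-1.4,0,0,0,0],
  ],
)

```text
clock: 18.08
eef_pos: [0.5475, 0.0343, 0.0154]
eef_rot: [0.0, 0.084, 0.996, -0.0]
wrist_force: [-1.3, 1.0, 0.2]
opening: -0.0002
grip_force: 0.6
```

Emit:
jog_arm(
  commands=[
    [0,0.4,-0.1,0,0,0,0],
    [0,0.8,-0.1,0,0,0,0],
    [0,1.2,-0.2,0,0,0,0],
    [0,1.6,-0.3,0,0,0,0],
    [0,2,-0.4,0,0,0,0],
    [0,2.4,-0.4,0,0,0,0],
    [0,2.8,-0.5,0,0,0,0],
    [0,3.2,-0.6,0,0,0,0],
  ],
)

```text
clock: 18.75
eef_pos: [0.5505, 0.0337, 0.0153]
eef_rot: [-0.0, 0.084, 0.996, -0.0]
wrist_force: [-1.8, -0.0, -0.0]
opening: -0.0001
grip_force: 0.9
```

```bash
python3 bar.py
```

```text
18.75 [0.5505 0.0337 0.0153] [-1.8404 -0.0086 -0.0437]
top 0.7 plate mm [[-9.5, 155.4], [36.5, 154.3], [22.5, -143.4], [-23.1, -140.9]]
scene 0.76 plate mm [[32.5, -134.1], [-22.2, -145.1], [-4.7, 162.7], [42.0, 167.0]]
```

Emit:
jog_arm(
  commands=[
    [0,0.4,-0.1,0,0,0,0],
    [0,0.8,-0.1,0,0,0,0],
    [0,1.2,-0.2,0,0,0,0],
    [0,1.6,-0.3,0,0,0,0],
    [0,2,-0.4,0,0,0,0],
  ],
)

```text
clock: 19.37
eef_pos: [0.5526, 0.0333, 0.0154]
eef_rot: [-0.0, 0.084, 0.996, 0.0]
wrist_force: [-1.3, -1.1, -0.4]
opening: -0.0002
grip_force: 0.8
```

Emit:
jog_arm(
  commands=[
    [0,0.4,-0.1,0,0,0,0],
    [0,0.8,-0.1,0,0,0,0],
    [0,1.1,-0.2,0,0,0,0],
    [0,1.4,-0.3,0,0,0,0],
  ],
)

```text
clock: 19.7
eef_pos: [0.554, 0.033, 0.0154]
eef_rot: [0.0, 0.084, 0.996, 0.0]
wrist_force: [-2.0, 0.4, -0.8]
opening: 0.0001
grip_force: 0.8
```

Emit:
jog_arm(
  commands=[
    [0,0.3,-0.1,0,0,0,0],
    [0,0.6,-0.1,0,0,0,0],
    [0,0.9,-0.2,0,0,0,0],
  ],
)

```text
clock: 19.95
eef_pos: [0.5546, 0.0329, 0.0153]
eef_rot: [-0.0, 0.084, 0.996, 0.0]
wrist_force: [-2.4, 0.9, 1.9]
opening: -0.0003
grip_force: 1.7
```

Emit:
jog_arm(
  commands=[
    [0,0.3,-0.1,0,0,0,0],
    [0,0.6,-0.1,0,0,0,0],
  ],
)

```text
clock: 20.12
eef_pos: [0.5547, 0.0329, 0.0152]
eef_rot: [-0.001, 0.084, 0.996, 0.0]
wrist_force: [-5.8, 0.1, 3.1]
opening: 0.0001
grip_force: 2.8
```

```bash
python3 bar.py; python3 -c "
from h import *
s=status.observe();print(s['wrist_force'],s['grip_force'],s['eef_pos'])"
```

```text
20.1167 [0.5547 0.0329 0.0152] [-5.7971  0.0767  3.0833]
top 0.79 plate mm [[-13.9, 156.5], [34.3, 157.5], [33.7, -145.1], [-14.1, -144.7]]
scene 0.8 plate mm [[41.5, -134.6], [-18.5, -148.5], [-8.3, 163.4], [43.1, 169.4]]
[-4.87411805 -0.72631195  2.7122018 ] 2.4830817194015253 [0.55473749 0.03282427 0.01518662]
```

Emit:
jog_arm(
  commands=[
    [0,-1,0.2,0,0,0,0],
    [0,-3,0.5,0,0,0,0],
    [0,-10,1.8,0,0,0,0],
    [0,-20,3.5,5,0,0,0],
    [0,-20,3.5,40,0,0,0],
    [40,-20,3.5,80,0,0,0],
    [40,-20,3.5,120,0,0,0],
    [40,10,3.5,150,0,0,0],
    [40,125,147,254,0,0,0],
    [40,125,147,254,0,0,0],
    [40,125,147,254,0,0,0],
    [40,125,147,254,0,0,0],
    [40,125,147,254,0,0,0],
    [40,125,147,254,0,0,0],
    [40,125,147,254,0,0,0],
    [40,125,147,254,0,0,0],
  ],
)

```text
clock: 21.65
eef_pos: [0.68, 0.1797, 0.2686]
eef_rot: [-0.0, 0.083, 0.997, -0.0]
wrist_force: [0.3, -1.4, 0.1]
opening: 0.0401
grip_force: 0.0
```

```bash
python3 look.py w4
```

```text
21.65 [0.68   0.1797 0.2686] [-0.0004  0.0835  0.9965 -0.0003] [ 0.3097 -1.3723  0.1046] [ 0.0902  0.4344  1.1892 -0.0004  1.5189 -1.3134]
stop_a_face 0.63 [250.2 203.1  41.   53.1] 1657 [229. 175. 270. 175. 270. 229. 229. 229.]
straightedge_centre 0.55 [161.6 151.4 297.9  48.8] 13147 [ 14.4 172.7  15.  126.  308.2 129.8 307.6 176.5]
weight_centre 0.96 [452.6 222.7  53.3  47.3] 1813 [421.5 236.5 435.4 194.8 483.4 210.8 469.5 252.5]
weight_centre 0.76 [505.9 159.2  57.6  46.7] 2257 [476. 135. 536. 135. 536. 181. 476. 181.]
weight_centre 0.62 [421.8 144.9  53.1  49. ] 1946 [391.2 165.2 400.5 118.5 449.7 128.3 440.4 175.1]
dowel 0.9 [155.  249.8  31.4  20.1] 598 [135.2 249.1 165.1 231.1 175.6 248.6 145.7 266.6]
```

View pics/w4.png

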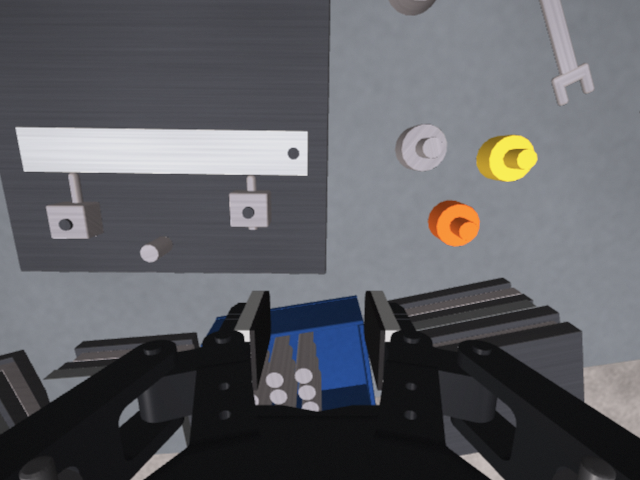

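The bar's front edge now lies on both nose tips (A at (251,177), B at (74,173)), the dowel is untouched at (155,250), and the weight is unmoved at (421,147). Next is the grasp.

Emit:
jog_arm(
  commands=[
    [50,-53,120,-150,0,0,0],
    [50,-53,120,-150,0,0,0],
    [50,-53,120,-150,0,0,0],
    [50,-53,120,-150,0,0,0],
    [50,-53,120,-150,0,0,0],
    [50,-53,120,-150,0,0,0],
    [50,-53,120,-175,0,0,0],
    [50,-53,120,-200,0,0,0],
    [50,-53,120,-215,0,0,0],
    [50,-53,120,-228,0,0,0],
    [50,-53,120,-235,0,0,0],
    [50,-53,120,-239,0,0,0],
    [50,-53,120,-239,0,0,0],
  ],
)

```text
clock: 22.98
eef_pos: [0.6277, 0.2993, 0.0302]
eef_rot: [-0.0, 0.084, 0.996, -0.0]
wrist_force: [-0.2, 0.3, -0.1]
opening: 0.0498
grip_force: 0.0
```

```bash
python3 - <<'E'
from h import *
import pickle
np.set_printoptions(precision=4,suppress=True)
e,_=pickle.load(open('w4.pkl','rb'))
P=np.array([px2z(e,u,.034)[:2] for u in [(17,127),(308,131),(307,176),(22.5,174.5)]]); print(P,P.mean(0))
print(px2z(e,(293,153.5),.034))
print('noses',px2z(e,(251,177),.027),px2z(e,(74,174),.027))
s=status.observe(); print(s['clock'],s['eef_pos'],s['wrist_force'],s['opening'])
E
```

```text
[[ 0.5407 -0.1095]
 [ 0.5941  0.1843]
 [ 0.6387  0.1754]
 [ 0.5871 -0.1219]] [0.5902 0.0321]
[0.6135 0.165  0.034 ]
noses [0.6302 0.1152 0.027 ] [ 0.5954 -0.0725  0.027 ]
22.9833 [0.6277 0.2993 0.0302] [-0.223   0.2974 -0.0908] 0.049849678921216604
```

Emit:
jog_arm(
  commands=[
    [10,0,0,0,0,0,0],
    [10,0,0,0,0,0,0],
    [10,0,0,0,0,0,0],
    [10,0,0,0,0,0,0],
    [10,0,0,0,0,0,0],
    [10,0,0,0,0,0,0],
    [10,0,0,0,0,0,0],
    [10,0,0,0,0,0,0],
    [10,0,0,3,0,0,0],
    [10,0,0,10,0,0,0],
    [10,0,0,20,0,0,0],
    [10,0,0,20,0,0,0],
  ],
  grip_force=40,
)

```text
clock: 23.98
eef_pos: [0.6282, 0.2998, 0.052]
eef_rot: [0.001, 0.084, 0.996, 0.0]
wrist_force: [1.2, 0.7, -4.9]
opening: 0.0182
grip_force: 39.4
```

Emit:
jog_arm(
  commands=[
    [10,0,0,30,0,0,0],
    [10,-3,-20,60,0,0,0],
    [10,-8,-55,65,0,0,0],
    [10,-13,-90,65,0,0,0],
    [10,-18,-125,65,0,0,0],
    [10,-23,-160,65,0,0,0],
    [10,-28,-195,65,0,0,0],
    [10,-33,-225,65,0,0,0],
    [10,-37,-250,65,0,0,0],
    [10,-39.5,-267.5,65,0,0,0],
    [10,-39.5,-267.5,65,0,0,0],
    [10,-39.5,-267.5,65,0,0,0],
    [10,-39.5,-267.5,50,0,0,0],
    [10,-39.5,-267.5,35,0,0,0],
    [10,-39.5,-267.5,25,0,0,0],
    [10,-39.5,-267.5,25,0,0,0],
  ],
)

```text
clock: 25.32
eef_pos: [0.5858, 0.0334, 0.0727]
eef_rot: [-0.003, 0.083, 0.997, 0.0]
wrist_force: [-0.2, -0.0, -5.5]
opening: 0.0183
grip_force: 40.3
```

```bash
python3 bar.py; python3 - <<'E'
from h import *
s=status.observe(); print(s['eef_pos'],s['eef_rot'],s['wrist_force'],s['opening'],s['joint_pos'])
for c in ['scene','top']:
    e=ext(c);cams.camera(c)
    for d in nets.boxes_of(c,'weight_centre'): print(c,d['confidence'],d['rect'],px2z(e,d['rect'][:2],.076))
E
```

```text
25.3167 [0.5858 0.0334 0.0727] [-0.229  -0.0085 -5.4827]
top 0.63 plate mm [[-13.6, 155.2], [33.2, 156.4], [33.6, -143.3], [-12.9, -143.0]]
scene 0.92 plate mm [[46.4, -131.1], [-12.6, -146.3], [-9.7, 163.0], [41.2, 170.1]]
[0.5887536  0.0325061  0.07625235] [ 7.02256396e-04  8.35108420e-02  9.96506621e-01 -1.90352090e-05] [-0.36841525  0.16937412 -4.90611331] 0.018610447646607384 [-1.46005399e-01  3.77233687e-01  1.67671705e+00  5.60351411e-05
  1.08623776e+00 -1.54961132e+00]
scene 0.68 [337.8, 253.8, 17.9, 19.7] [0.59758367 0.04469276 0.076     ]
scene 0.59 [387.6, 388.0, 26.8, 30.7] [0.73795391 0.34019001 0.076     ]
scene 0.59 [431.4, 389.9, 22.9, 27.5] [0.67802925 0.39736666 0.076     ]
scene 0.56 [292.9, 242.2, 34.1, 24.5] [ 0.65519256 -0.05118536  0.076     ]
top 0.84 [169.8, 222.5, 26.5, 24.8] [0.64083585 0.37078963 0.076     ]
top 0.8 [196.4, 198.1, 25.0, 19.4] [0.70346131 0.30586684 0.076     ]
top 0.73 [506.6, 267.9, 37.1, 100.6] [ 0.52706991 -0.46813407  0.076     ]
```

Emit:
jog_arm(
  commands=[
    [10,0,0,-2,0,0,0],
    [10,0,0,-4,0,0,0],
    [10,0,0,-6,0,0,0],
    [10,0,0,-7.5,0,0,0],
    [10,0,0,-8.5,0,0,0],
    [10,0,0,-9,0,0,0],
    [10,0,0,-9.5,0,0,0],
    [10,0,0,-9.5,0,0,0],
  ],
)

```text
clock: 26.38
eef_pos: [0.5881, 0.0322, 0.066]
eef_rot: [0.0, 0.084, 0.996, -0.0]
wrist_force: [0.2, -0.3, -4.7]
opening: 0.0188
grip_force: 40.4
```

Emit:
jog_arm(
  commands=[
    [10,0,0,-0.3,0,0,0],
    [10,0,0,-0.5,0,0,0],
  ],
)

```text
clock: 26.55
eef_pos: [0.5884, 0.0322, 0.0659]
eef_rot: [0.0, 0.084, 0.996, -0.0]
wrist_force: [-2.3, 0.2, 0.3]
opening: 0.0186
grip_force: 40.9
```

Emit:
jog_arm(
  commands=[
    [10,0,0,-0.3,0,0,0],
    [10,0,0,-0.5,0,0,0],
  ],
)

```text
clock: 26.72
eef_pos: [0.5885, 0.0323, 0.0659]
eef_rot: [0.0, 0.084, 0.996, 0.0]
wrist_force: [-3.2, 1.2, 6.4]
opening: 0.0182
grip_force: 41.5
```

Emit:
jog_arm(
  commands=[
    [10,0,0,-0.3,0,0,0],
    [10,0,0,-0.5,0,0,0],
  ],
)

```text
clock: 26.88
eef_pos: [0.5886, 0.0323, 0.0658]
eef_rot: [0.001, 0.084, 0.996, -0.0]
wrist_force: [-4.5, 2.0, 9.2]
opening: 0.0186
grip_force: 41.8
```

Emit:
jog_arm(
  commands=[
    [10,0,0,0.4,0,0,0],
    [10,0,0,0.8,0,0,0],
    [10,0,0,0.8,0,0,0],
  ],
)

```text
clock: 27.13
eef_pos: [0.5884, 0.0323, 0.0658]
eef_rot: [0.0, 0.084, 0.996, 0.0]
wrist_force: [-3.1, 1.1, 6.8]
opening: 0.0182
grip_force: 41.2
```

Emit:
jog_arm(
  commands=[
    [24,0,0,0,0,0,0],
    [30,0,0,0,0,0,0],
    [40,0,0,0,0,0,0],
    [46,0,0,0,0,0,0],
    [46,0,0,2,0,0,0],
    [46,0,0,10,0,0,0],
    [46,0,0,30,0,0,0],
    [46,0,0,60,0,0,0],
    [46,0,0,100,0,0,0],
    [46,0,0,140,0,0,0],
    [46,92,148,200,0,0,0],
    [46,92,148,200,0,0,0],
    [46,92,148,200,0,0,0],
    [46,92,148,200,0,0,0],
    [46,92,148,200,0,0,0],
    [46,92,148,200,0,0,0],
    [46,92,148,200,0,0,0],
    [46,92,148,200,0,0,0],
  ],
)

```text
clock: 28.63
eef_pos: [0.6794, 0.1796, 0.2647]
eef_rot: [-0.001, 0.084, 0.996, -0.0]
wrist_force: [0.1, -0.7, -0.1]
opening: 0.0461
grip_force: 0.0
```

```bash
python3 look.py w5
```

```text
28.6333 [0.6794 0.1796 0.2647] [-0.0006  0.0839  0.9965 -0.0003] [ 0.0989 -0.7262 -0.0996] [ 0.0902  0.4352  1.1956 -0.0005  1.512  -1.3126]
stop_a_face 0.78 [250.8 204.3  37.5  52.7] 1689 [226.5 177.2 268.1 174.9 271.2 230.  229.6 232.4]
straightedge_centre 0.68 [163.1 151.1 303.1  52.1] 10898 [ 11.4 173.5  12.  126.5 308.4 130.4 307.8 177.4]
weight_centre 0.82 [508.  161.6  62.6  45.8] 2311 [477. 136. 538. 136. 538. 182. 477. 182.]
weight_centre 0.65 [151.9 151.8  64.   52. ] 2485 [122. 128. 182. 128. 182. 178. 122. 178.]
weight_centre 0.61 [453.4 221.1  51.3  49.3] 1883 [421.2 232.6 441.2 192.6 487.2 215.6 467.2 255.6]
dowel 0.78 [155.2 249.6  31.3  19. ] 541 [135.4 249.8 165.4 234.8 173.6 251.2 143.6 266.2]
```

View pics/w5.png

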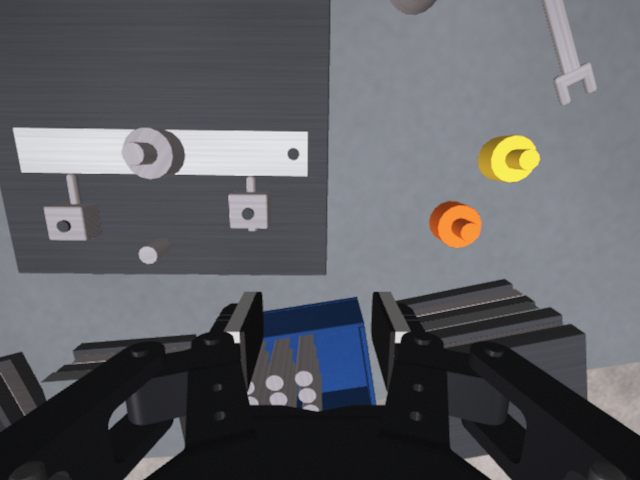

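The weight stands on the bar at (150,153), the bar lies against both screws, and nothing else has moved. I'll check numerically that the bar did not shift between before and after the weight.

```bash
python3 - <<'E'
from h import *
import pickle
np.set_printoptions(precision=2,suppress=True)
def edge(im,c0,c1,r0,r1):
    g=cv2.cvtColor(im,cv2.COLOR_BGR2GRAY).astype(float)[r0:r1,c0:c1].mean(1); d=np.abs(np.diff(g)); k=d.argmax(); w=d[max(0,k-2):k+3]
    return r0+max(0,k-2)+(w*np.arange(len(w))).sum()/w.sum()+.5
save('wrist','w6'); pickle.dump((ext('wrist'),0),open('w6.pkl','wb'))
Rp=np.array([[.9847,-.1745],[.1745,.9847]]);P0=np.array([.5759,.0269])
for n in ['w4','w5','w6']:
    im=cv2.imread(f'pics/{n}.png'); e=pickle.load(open(n+'.pkl','rb'))[0]; o=[]
    for (c0,c1,r0,r1,z) in [(225,242,165,185,.034),(50,64,165,185,.034),(235,243,185,200,.05),(50,68,195,215,.05)]:
        r=edge(im,c0,c1,r0,r1); o.append((Rp@((px2z(e,((c0+c1-1)/2,r),z)[:2]-P0)*1000)))
    print(n,np.array(o).ravel())
e=pickle.load(open('w5.pkl','rb'))[0]
print('knob top',Rp@(px2z(e,(133,153),.096)[:2]-P0)*1000,'foot',Rp@(px2z(e,(155,153),.068)[:2]-P0)*1000)
print('bar centre',Rp@(np.mean([px2z(e,u,.034)[:2] for u in [(14,127),(308,131),(307.5,176.5),(20,174)]],0)-P0)*1000, status.observe()['clock'])
E
```

```text
w4 [  34.81   78.71   33.65 -107.95   52.69   87.05   67.18 -100.74]
w5 [  34.83   79.32   33.61 -105.68   52.82   87.59   67.04  -98.48]
w6 [  34.72   79.3    33.77 -105.76   52.72   87.53   67.27  -98.64]
knob top [12.52  7.67] foot [12.62 14.6 ]
bar centre [12.36  7.68] 28.9333
```

```bash
python3 -c "
from h import *
print(r.close_job())"
```

```text
the job is handed in; nothing more can be done
None
```

The job is handed in: the straightedge bears on both stop screws, pushed with at most about 6 N in total, and the grey weight sits on its middle. The bar did not shift measurably when the weight went on; one slip was pressing the shut fingers on the bare plate with about 53 N while finding their true tip height.

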